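Load the crucible and slide the sample tray home in the analyser

ROBOT

A 6-joint arm with a two-finger parallel gripper is mounted at the origin on a cart in front of the work surface, level with it; the furniture and walls round the work are solid. World frame = base frame: x ahead of the robot, y to its left, z up, the work surface at z = 0. Lengths are in mm, angles in degrees, forces in N, time in s.
With the tool pointing down it reaches from about 300 to 850 mm from the base axis. Payload 4.2 kg.
Tool frame: the origin (TCP) lies at the very end of the fingers, on their centre line; the grasp point (between the pads) lies 19 mm behind it; z points along the fingers, y is the line along which they close (so a half turn about z gives the same grasp; the last joint's range is limited). The gripper opens to 91 mm and grips with 3 to 60 N. Pads are 32 mm wide; open, the fingers measure 118 mm over their backs; the gripper's body (76 mm by 178 mm) begins 60 mm behind the grasp point.
Start: joints at [-65.145, 18.312, 89.639, -0, 72.044, -1.146], TCP at [252.076, -516.818, 213.976] pointing down, gripper open.
Joint ranges: [-177.97, 177.97], [-48.28, 115.42], [12.27, 149.76], [-77.06, 257.06], [2.81, 150.46], [-146.56, 146.56]. Speed limits (degrees/s): [147.25, 147.25, 180, 180, 180, 180].

INTERFACE

Orientations are given as [roll, pitch, yaw] about the fixed x, y, z axes, in that order (R = Rz(yaw) Ry(pitch) Rx(roll)).
In Python, from workcell import env, eyes gives the robot as it stands.
- The arm moves only by the tool send_rows, never from a script. Its argument "targets" is text: rows parted by semicolons, each of 7 numbers parted by spaces: the shift along the tool's x, y, z in m, then the turn, a rotation vector about the tool's x, y, z in degrees, then the opening in per cent of the stroke, from 0 (shut) to 100 (fully open). A call has 1 to 12 rows; each row is the pose to reach, as a shift and turn from the pose commanded when the call began, along the tool's axes at that moment; what a row does not reach only later rows make up. A row lasts 1/12 s, in which the tool goes at most 41.7 mm and 7.16 degrees, less where a joint would pass 70% of its speed; a pose out of reach is approached as far as the arm can. A call with a gripper value outside its range is refused whole. The fingers move at their own pace and stop on an object; "grip_force" is the grip in N (left out, the last holds). Time passes only in rows, so rows that repeat a pose let the fingers close. It gives the time, the measured TCP pose, the force, the opening and the grip force at its end, in the units of the state.
- env.state(): the state, without advancing time (a new reading comes with each control period).
- eyes.grab_frame(name): name is "side" or "top" or "wrist"; returns a dict with "image" (400x640x3 uint8, blue, green, red), "fovy" (degrees; the focal length in pixels is half the picture's height over the tangent of half this angle, whatever the lens; pixels are square), "cx", "cy" (the principal point, pixels), "eye" and "attitude" of the camera in the world. Camera axes: x right, y up, looking along -z (the intrinsics and any distortion apply to the point x, -y, -z); pixel columns grow to the right and rows downward; lengths in mm; the calibration is good to about 2 mm. A picture is of the moment at which its call begins. There is no depth.
- env.job_done(): hands the job in; it is judged then, once.
The state is a dict: "time_s": time; "qpos": joint angles; "qvel": joint speeds; "effort": joint torques, N m; "ee_pos": TCP position; "ee_rot": TCP orientation; "force": force on the tool from outside, world axes, zero at the start; "torque": the same for the moment, N m; "gripper_width": finger opening in mm; "gripper_force": force on a finger pad.
Only numpy, scipy, OpenCV 4.12 (cv2) and the standard library are available. Lean on these libraries where they do the work, as an engineer would, in place of code of your own. Each camera call takes 0.05 s, during which the arm holds its last target. There are 200 camera calls.

TASK

Stand the white porcelain cup in the round holder on the sample tray, then slide the tray into the bay of the analyser and press it home until its catch clicks and it stays in by itself. The guide rails in the bay are out of sight and up to a centimetre off the middle of the mouth; the left one reaches out furthest, so it is best to lay the tray's side against it and feel your way in; do not force anything. Keep the cup upright and leave the other things on the bench alone.

Things in the scene. Friction and masses are not known exactly. Their poses are not given: they have to be found in the camera images.
- tray: Loose aluminium sample tray, 110 x 80 mm, rim 12 mm high, about 130 g. Origin under the middle of its floor, at bench level; +x to its nose, which enters the bay (corners rounded 3 mm), z up. A grey upright panel (86 wide, 38 high) closes its rear, outer face at x = -61 mm. A crosswise rod near the nose is the keeper for the catch. It slides on the bench and on into the bay; no lifting needed.
- tray_tab (a point): Middle of the tray's blue grip tab, 17 mm above the bench, at x = -81 mm in the tray's frame. The tab is an upright plate 10 mm thick (along tray y), 40 mm long (tray x -101 to -61 mm), from 3 to 31 mm above the bench: pinch it across its thickness from above, or push on its free end (x = -101 mm). Axes as the tray's.
- tray_seat (a point): Centre of the cup holder on the tray floor, where the cup stands, 3 mm above the bench, at x = -8 mm, y = 0 in the tray's frame: a black ring 38 mm inside, 48 mm outside, its top 11 mm above the bench. Axes as the tray's.
- cup: White porcelain weighing cup (crucible), open at the top, 29 mm high, 36 mm across the rim, 28 mm across the foot, about 20 g. Origin at the centre of its foot, z up. Its foot goes into the ring with about 4 mm to spare all round; grip it by the sides near the rim.
- analyser: White bench analyser, fixed on the bench. Origin at bench level in the middle of its front face; +x straight into the bay, z up. 180 mm wide, 173 deep; front part 62 mm high; the head, from 83 mm behind the front face, 157 mm high. Pressing the robot on it with over 20 N, or the tray on it or its inner parts with over 25 N, is forcing.
- bay_mouth (a point): Centre of the bay's mouth in the front face, 9 mm above the bench; mouth 116 mm wide, 48 high, its floor the bench. Hidden: two side rails along x, 83 mm apart, blunt ends, lips 14 mm up: the left (+y) one starts 22 mm inside, the right one 52 mm; then plunger, catch, stop. All on one frame, unseen up to 10 mm to either side and up to 8 mm deeper or shallower than drawn. Axes as analyser's.
- bay_home (a point): Point 61 mm behind the front face at bench level: the tray's origin at home with the frame as drawn (panel flush with the front face); in truth up to 8 mm deeper or shallower. Sliding takes 1 to 3 N; the sprung catch rides over the keeper in the last 12 mm (4 to 8 N; more if pressed down), then gives way. A rubber stop 1 mm past home rises 10 N per mm, solid after 2 mm. Axes as analyser's.
- interlock (a joint): How far the sprung tray-in-place plunger at the rear of the bay is pushed in (m): 0 without tray; it meets the nose 10 mm before home and pushes back with 1.3 to 1.9 N, so that an uncaught tray is pushed out again; about 0.0095 with the tray caught, about 0.011 at the rubber stop.
- dropper_amber: Bystander: amber dropper bottle with a black bulb, 37 mm across, 102 mm high, to the left of the analyser. Origin at the centre of its foot.
- beaker: Bystander: small glass beaker, 80 mm across, 92 mm high, far left. Origin at the centre of its foot.
- petri: Bystander: closed petri dish, 66 mm across, 16 mm high, on the right. Origin at the centre of its foot.
- timer: Bystander: cream bench timer, 51 x 62 mm, 57 mm high, on the right in front of the computer. Origin at the centre of its foot.
Things that resemble listed ones, but are neither listed nor needed, are in the scene too. What is shaped like the cup but blue or pink is not meant.

How it is judged:
By the outcome, as a careful person would: the job done as asked, in the order asked, and still so for the second after the job is handed in, with the robot touching nothing.
It also fails if it takes over 72 s, if anything falls off the work surface, if the arm or the gripper's body presses on something with over 40 N, if the wrist force passes 120 N, or if a joint passes its speed limit or range.

## Working session

There is one attempt and no reset: what is moved stays moved. The work goes in short steps, Python scripts to look and compute and a tool call to move; the robot and the scene stay as the last step left them, time stands still between calls to the robot, and variables do not carry over. Pictures are saved under pics/ and viewed, at most 10 in all, crops included, and the job is handed in when it is done.

Besides the shell and the picture viewer there is one more tool, called as name(argument=value, ...) on one line, values as JSON. send_rows: Moves the arm, as the interface text tells. Its arguments: {"type":"object","properties":{"targets":{"type":"string"},"grip_force":{"type":"number"}},"required":["targets"]}

```bash
mkdir -p pics
python3 - <<'E'
from workcell import env, eyes
import cv2
for n in ("top","side"):
    f=eyes.grab_frame(n); cv2.imwrite(f"pics/{n}0.png",f["image"]); print(n,{k:v for k,v in f.items() if k!="image"})
print(env.state())
E
```

```text
top {'fovy': 43.33276311586058, 'cx': 311.64521693820615, 'cy': 197.1205756843129, 'eye': array([ 287.92649256,   31.25400303, 1636.56571191]), 'attitude': array([ 7.29580965e+00,  4.91047229e-02, -8.97055986e+01])}
side {'fovy': 54.14953900249002, 'cx': 319.53261044302934, 'cy': 200.98945191162875, 'eye': array([  349.7941977 , -1082.10285859,   720.1930122 ]), 'attitude': array([58.57066189,  0.58126361, -8.84511803])}
{'time_s': 0.1, 'qpos': array([-6.51457340e+01,  1.83466880e+01,  8.97010294e+01, -9.55126478e-04,
        7.20444233e+01, -1.14415024e+00]), 'qvel': array([-0.03620459, -0.12164527, -0.18841552,  0.10041624, -0.07477608,
       -0.01755307]), 'effort': array([-2.46163891e-04, -4.13330734e+01, -2.32510471e+01,  7.29158660e-02,
        4.22388618e-02, -5.49587435e-05]), 'ee_pos': array([ 251.86321672, -516.38090124,  213.20636443]), 'ee_rot': array([-1.79907860e+02, -9.31899374e-04,  2.59987107e+01]), 'force': array([-0.66182921,  0.09661017,  0.00343501]), 'torque': array([-0.00816638,  0.0156512 ,  0.0488551 ]), 'gripper_force': 0.0, 'gripper_width': 91.31623174588161}
```

View pics/top0.png

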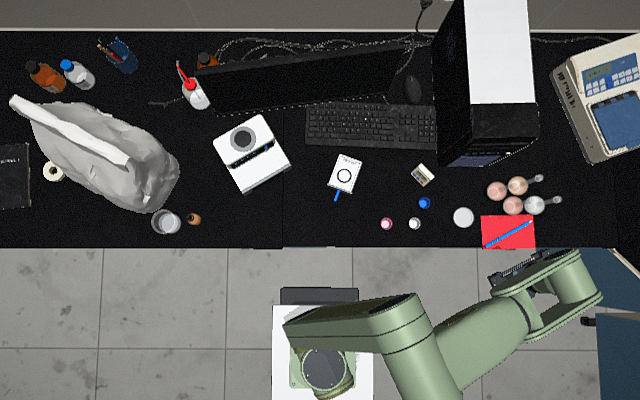

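View pics/side0.png

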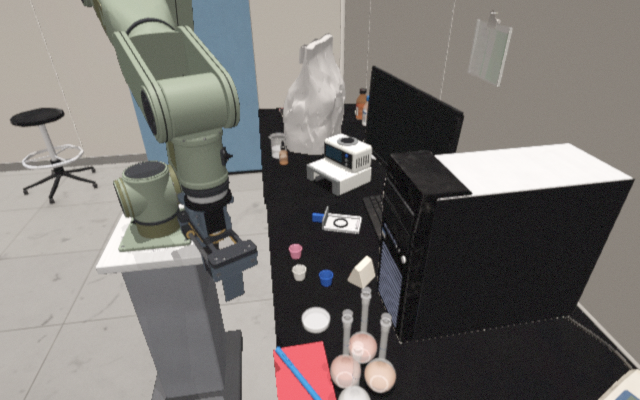

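Top view: the white cup is at (415,223). Lookalikes are the pink cup (386,223), the blue cup (425,203) and the petri dish (463,217), which is larger and flat. The tray is at (344,175) with its tab at (336,197). The analyser is at (250,150), with its mouth at the lower right. I choose the white one at (415,223) and check it in a close crop.

```bash
cat > h.py <<'E'
import numpy as np, cv2
from scipy.spatial.transform import Rotation as R
from workcell import env, eyes
def cam(f):
    return np.array(f["eye"]), R.from_euler("xyz",f["attitude"],degrees=True).as_matrix(), f["image"].shape[0]/2/np.tan(np.radians(f["fovy"]/2))
def ray(f,u,v,z):
    e,M,F=cam(f); d=M@np.array([(u-f["cx"])/F,-(v-f["cy"])/F,-1.]); return e+d*(z-e[2])/d[2]
def proj(f,p):
    e,M,F=cam(f); c=M.T@(np.array(p)-e); return np.array([f["cx"]+F*c[0]/-c[2], f["cy"]-F*c[1]/-c[2]])
def crop(f,u0,v0,u1,v1,k,name):
    cv2.imwrite("pics/"+name, cv2.resize(f["image"][v0:v1,u0:u1],None,fx=k,fy=k,interpolation=cv2.INTER_CUBIC))
E
python3 - <<'E'
from h import *
f=eyes.grab_frame("top"); a=cv2.resize(f["image"][105:200,205:297],None,fx=4.3,fy=4.3,interpolation=cv2.INTER_CUBIC)
b=cv2.resize(f["image"][148:238,322:437],None,fx=6.9,fy=6.4,interpolation=cv2.INTER_CUBIC)
b=cv2.resize(f["image"][148:238,322:412],None,fx=4.3,fy=4.3,interpolation=cv2.INTER_CUBIC)
h=max(a.shape[0],b.shape[0]); pad=lambda i:cv2.copyMakeBorder(i,0,h-i.shape[0],0,0,0)
cv2.imwrite("pics/c1.png",np.hstack([pad(a),pad(b)])); print(a.shape,b.shape)
s=eyes.grab_frame("side"); crop(s,260,120,420,300,3.3,"c2.png")
E
```

```text
(408, 396, 3) (387, 387, 3)
```

View pics/c1.png

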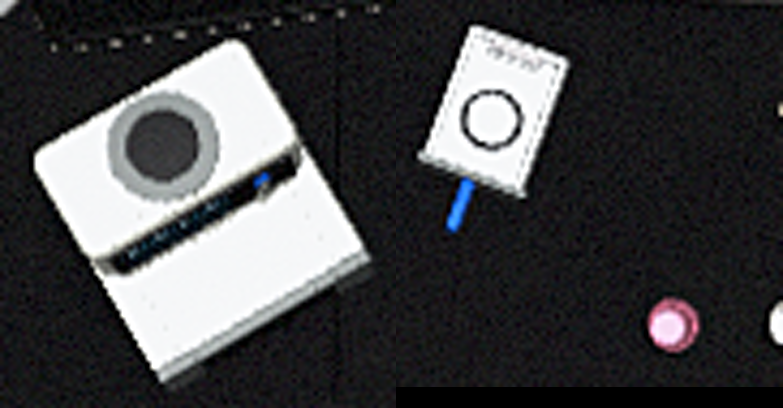

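View pics/c2.png

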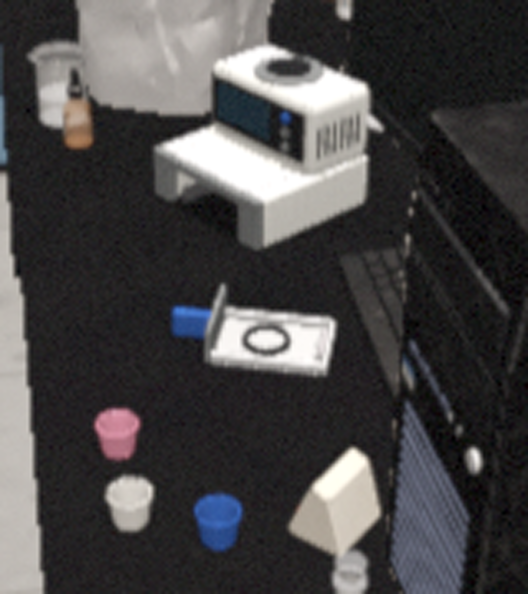

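```bash
cat > fit.py <<'E'
from h import *
from scipy.optimize import minimize
def box(x0,x1,y0,y1,z0,z1): return np.array([[x,y,z] for x in(x0,x1) for y in(y0,y1) for z in(z0,z1)],float)
def cyl(r0,r1,z0,z1):
    t=np.linspace(0,2*np.pi,32,endpoint=False); return np.vstack([np.c_[r*np.cos(t),r*np.sin(t),0*t+z] for r,z in((r0,z0),(r1,z1))])
TRAY=[(1,box(-55,55,-40,40,0,12)),(1,box(-61,-55,-43,43,0,38)),(1,box(-101,-61,-5,5,3,31))]
AN=[(1,box(0,173,-90,90,0,62)),(1,box(83,173,-90,90,0,157)),(0,np.array([[0,-58,0],[0,58,0],[0,58,48],[0,-58,48.]]))]
CUP=[(1,cyl(14,18,0,29))]
def draw(f,parts,q,k=6):
    h,w=f["image"].shape[:2]; m=np.zeros((h,w),np.float32)
    Rz=R.from_euler("z",q[2],degrees=True).as_matrix()
    P=[(c,np.array([proj(f,Rz@p+[q[0],q[1],0]) for p in pts])) for c,pts in parts]
    for c,uv in P:
        hull=cv2.convexHull(((uv)*256).astype(np.int32)).reshape(-1,2)
        big=np.zeros((h,w),np.uint8); cv2.fillConvexPoly(big,hull,255,cv2.LINE_AA,shift=8)
        b=big/255.; m=m*(1-b)+c*b
    return m.astype(np.float32)
def mask(f,kind,q0):
    im=f["image"].astype(float); b,g,r=im[...,0],im[...,1],im[...,2]
    v=np.clip(im.max(2)/130,0,1)          # soft brightness
    v=np.where(im.max(2)<45,0,v)
    return v.astype(np.float32)
def roi(f,parts,q,pad):
    m=draw(f,parts,q)>0.3; u=np.where(m.any(0))[0]; v=np.where(m.any(1))[0]
    return slice(max(v[0]-pad,0),v[-1]+pad),slice(max(u[0]-pad,0),u[-1]+pad)
def fit(frames,parts,q,pad=8,yaw=True):
    q=np.array(q,float)
    for p in (pad,max(pad-3,3)):
        rs=[roi(f,parts,q,p) for f in frames]; ms=[mask(f,None,q) for f in frames]
        def cost(x):
            qq=[x[0],x[1],x[2]*(1 if yaw else 0)]
            return sum(np.sum((cv2.GaussianBlur(draw(f,parts,qq),(0,0),1)[r]-cv2.GaussianBlur(m,(0,0),.7)[r])**2) for f,r,m in zip(frames,rs,ms))
        s=minimize(cost,q,method="Nelder-Mead",options=dict(initial_simplex=q+np.array([[0,0,0],[8,0,0],[0,8,0],[0,0,4]]),xatol=.05,fatol=1e-3)); q=s.x
    return q.round(1),round(s.fun,2)
E
python3 - <<'E'
from fit import *
t=eyes.grab_frame("top"); s=eyes.grab_frame("side")
C=lambda u,v:(205+u/4.3,105+v/4.3)
D=lambda u,v:(322+u/4.3,148+v/4.3)
l=ray(t,*C(158,372),62); r=ray(t,*C(364,252),62); m=(l+r)/2; d=l-r
ya=np.degrees(np.arctan2(-d[0],d[1])); print("an",m,np.linalg.norm(d),ya)
n=(ray(t,*D(474-396,27),12)+ray(t,*D(568-396,64),12))/2; e=ray(t,*D(452-396,230),31)
yt=np.degrees(np.arctan2(*(n-e)[1::-1])); c=np.cos(np.radians(yt)),np.sin(np.radians(yt))
q=[n[0]-55*c[0],n[1]-55*c[1],yt]; print("tray",q)
cu=ray(t,415,223,29)
for nm,fr in (("top",[t]),("side",[s]),("both",[t,s])):
    print(nm,fit(fr,AN,[m[0],m[1],ya]),fit(fr,TRAY,q),fit(fr,CUP,[cu[0],cu[1],0],4,False))
for nm,px in (("pink",(386,223)),("blue",(425,203)),("petri",(463,217)),("timer",(423,174)),("drop",(194,219))): print(nm,ray(t,*px,20).round(0))
E
```

```text
an [551.43549488 179.30947621  62.        ] 175.40565140364757 31.008506487563704
tray [np.float64(572.6558649836446), np.float64(-75.96699625950734), np.float64(-20.365353157645067)]
top (array([544.9, 175. ,  31.1]), np.float64(372.67)) (array([579.2, -75.6, -20.1]), np.float64(36.63)) (array([ 412.5, -295.2,    1. ]), np.float64(1.65))
side (array([543.6, 175. ,  37.5]), np.float64(1134.72)) (array([575.9, -70.5, -19.6]), np.float64(11.6)) (array([ 410.1, -291.6,    1. ]), np.float64(1.53))
both (array([543.5, 174.2,  33.2]), np.float64(1478.35)) (array([577.1, -73.9, -19.9]), np.float64(66.22)) (array([ 411. , -293.5,    0.9]), np.float64(8.9))
pink [ 412. -206.   20.]
blue [ 478. -333.   20.]
petri [ 433. -454.   20.]
timer [ 573. -328.   20.]
drop [422. 412.  20.]
```

```bash
cat > plan.py <<'E'
import sys,json,os
from h import *
# commanded pose record: x y z yaw (tool pointing down)
def cur(): return json.load(open("cmd.json")) if os.path.exists("cmd.json") else [252.076,-516.818,213.976,26.0]
def plan(*tg):
    c=cur()
    for t in tg:
        a=np.radians(c[3]); d=np.array(t[:3])-c[:3]
        s=[d[0]*np.cos(a)+d[1]*np.sin(a), d[0]*np.sin(a)-d[1]*np.cos(a), -d[2]]
        print("shift m",(np.array(s)/1000).round(4),"turn z",round(-(t[3]-c[3]),1))
    json.dump([float(v) for v in tg[-1]],open("cmd.json","w"))
E
python3 -c "
from plan import *
plan([411,-293.5,160,26])"
```

```text
shift m [ 0.2407 -0.131   0.054 ] turn z -0.0
```

send_rows(targets="0.2407 -0.131 0.054 0 0 0 66;0.2407 -0.131 0.054 0 0 0 66;0.2407 -0.131 0.054 0 0 0 66;0.2407 -0.131 0.054 0 0 0 66;0.2407 -0.131 0.054 0 0 0 66;0.2407 -0.131 0.054 0 0 0 66;0.2407 -0.131 0.054 0 0 0 66;0.2407 -0.131 0.054 0 0 0 66;0.2407 -0.131 0.054 0 0 0 66;0.2407 -0.131 0.054 0 0 0 66")

```text
time_s: 1.13
ee_pos: [410.9, -294.1, 160.2]
ee_rot: [180.0, 0.0, 26.0]
force: [0.2, 0.1, 0.4]
gripper_width: 60.1
gripper_force: 0.0
```

Run:
```python
from h import *
f=eyes.grab_frame("wrist"); cv2.imwrite("pics/w1.png",f["image"]); print({k:v for k,v in f.items() if k!="image"})
s=env.state(); print(s["time_s"],s["ee_pos"],s["ee_rot"],s["gripper_width"],s["force"])
for p in ([411,-293.5,29],[411,-293.5,0]): print(proj(f,p))
```

```text
{'fovy': 63.891126720286195, 'cx': 324.47680212980623, 'cy': 194.5223824865621, 'eye': array([ 482.42982239, -259.1276294 ,  331.04249526]), 'attitude': array([-1.60277455e+01, -5.55082638e-03, -6.40153081e+01])}
1.1833 [ 410.70956149 -294.54837861  160.27721056] [1.79943217e+02 7.30648336e-03 2.59545416e+01] 60.23982805793811 [-0.02854878 -0.86181495 -0.34307072]
[324.03791932 187.11740095]
[324.07124196 180.17216859]
```

View pics/w1.png

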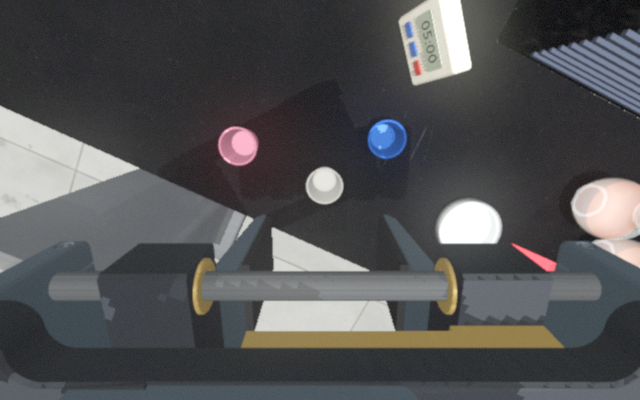

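Run:
```python
from fit import *
from plan import *
f=eyes.grab_frame("wrist"); print(ray(f,324.5,185.5,29), fit([f],CUP,[411,-293.5,0],5,False))
plan([411.5,-293.5,160,26])
```

```text
[ 412.46705944 -293.65348556   29.        ] (array([ 412. , -293. ,    1.8]), np.float64(120.84))
shift m [ 0.0004  0.0002 -0.    ] turn z -0.0
```

send_rows(targets="0.0004 0.0002 0.04 0 0 0 66;0.0004 0.0002 0.08 0 0 0 66;0.0004 0.0002 0.11 0 0 0 66;0.0004 0.0002 0.13 0 0 0 66;0.0004 0.0002 0.142 0 0 0 66;0.0004 0.0002 0.147 0 0 0 66;0.0004 0.0002 0.147 0 0 0 66;0.0004 0.0002 0.147 0 0 0 30;0.0004 0.0002 0.147 0 0 0 30;0.0004 0.0002 0.147 0 0 0 30;0.0004 0.0002 0.147 0 0 0 30;0.0004 0.0002 0.147 0 0 0 30", grip_force=8)

```text
time_s: 2.23
ee_pos: [411.9, -294.0, 13.8]
ee_rot: [179.9, -0.0, 26.0]
force: [-0.5, -0.4, 3.1]
gripper_width: 34.7
gripper_force: 8.0
```

Run:
```python
from plan import *
json.dump([411.5,-293.5,13,26],open("cmd.json","w"))
plan([411.5,-293.5,120,26],[569.6,-71.2,120,-20])
```

```text
shift m [ 0.     0.    -0.107] turn z 0
shift m [ 0.2395 -0.1305 -0.107 ] turn z 46
```

send_rows(targets="0 0 -0.02 0 0 0 30;0 0 -0.06 0 0 0 30;0.01 -0.005 -0.095 0 0 5 30;0.04 -0.022 -0.107 0 0 10 30;0.07 -0.038 -0.107 0 0 16 30;0.105 -0.057 -0.107 0 0 22 30;0.14 -0.076 -0.107 0 0 28 30;0.175 -0.095 -0.107 0 0 34 30;0.205 -0.112 -0.107 0 0 40 30;0.228 -0.124 -0.107 0 0 46 30;0.2395 -0.1305 -0.107 0 0 46 30;0.2395 -0.1305 -0.107 0 0 46 30")

```text
time_s: 3.23
ee_pos: [570.7, -69.3, 119.9]
ee_rot: [-180.0, -0.0, -19.7]
force: [-0.0, 0.6, -0.2]
gripper_width: 34.5
gripper_force: 8.0
```

Run:
```python
from fit import *
f=eyes.grab_frame("wrist"); cv2.imwrite("pics/w2.png",f["image"])
s=env.state(); print(s["time_s"],s["ee_pos"],s["ee_rot"],s["gripper_width"],s["force"])
for q in ([577.1,-73.9,-19.9],):
  Rz=R.from_euler("z",q[2],degrees=True).as_matrix()
  for p in ([-8,0,11],[55,40,12],[55,-40,12],[-101,0,31],[-61,43,38],[-61,-43,38]): print(p,proj(f,Rz@np.array(p)+[q[0],q[1],0]).round(1))
```

```text
3.2833 [569.47330071 -70.73509429 119.80695592] [ 1.79958476e+02  2.14953640e-02 -1.97293989e+01] 34.2214045406652 [ 0.00631911  0.13627713 -0.55625055]
[-8, 0, 11] [328.3 193.7]
[55, 40, 12] [281.7 122.6]
[55, -40, 12] [375.9 122.9]
[-101, 0, 31] [327.8 296.1]
[-61, 43, 38] [278.9 260.5]
[-61, -43, 38] [377.5 260.8]
```

View pics/w2.png

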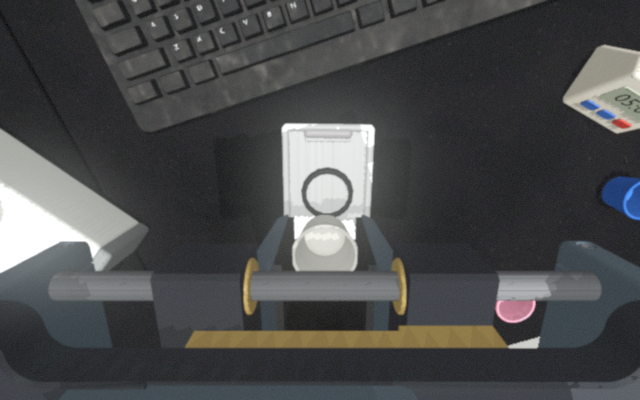

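Run:
```python
from plan import *
plan([571,-71,16.5,-20])
```

```text
shift m [ 0.0012 -0.0007  0.1035] turn z -0.0
```

send_rows(targets="0.0012 -0.0007 0.025 0 0 0 30;0.0012 -0.0007 0.05 0 0 0 30;0.0012 -0.0007 0.07 0 0 0 30;0.0012 -0.0007 0.085 0 0 0 30;0.0012 -0.0007 0.094 0 0 0 30;0.0012 -0.0007 0.1 0 0 0 30;0.0012 -0.0007 0.1035 0 0 0 30;0.0012 -0.0007 0.1035 0 0 0 30;0.0012 -0.0007 0.1035 0 0 0 30")

```text
time_s: 4.03
ee_pos: [571.4, -71.6, 17.2]
ee_rot: [-180.0, -0.1, -20.0]
force: [0.2, -0.0, 0.3]
gripper_width: 34.2
gripper_force: 8.0
```

send_rows(targets="0 0 0.0008 0 0 0 30;0 0 0.0008 0 0 0 30;0 0 0.0008 0 0 0 45;0 0 0.0008 0 0 0 60;0 0 0.0008 0 0 0 60;0 0 -0.01 0 0 0 60;0 0 -0.04 0 0 0 60;0 0 -0.08 0 0 0 60;-0.03 0 -0.1 0 0 0 60;-0.065 0 -0.1 0 0 0 60;-0.085 0 -0.1 0 0 0 60;-0.085 0 -0.1 0 0 0 60")

```text
time_s: 5.03
ee_pos: [486.5, -40.7, 117.5]
ee_rot: [180.0, 0.2, -20.0]
force: [0.0, -0.3, -0.4]
gripper_width: 54.5
gripper_force: 0.0
```

Run:
```python
from fit import *
f=eyes.grab_frame("wrist"); t=eyes.grab_frame("top")
cv2.imwrite("pics/w3.png",f["image"])
s=env.state(); print(s["time_s"],s["ee_pos"],s["ee_rot"],s["gripper_width"],s["force"])
for q in ([577.1,-73.9,-19.9],):
  Rz=R.from_euler("z",q[2],degrees=True).as_matrix()
  for p in ([-8,0,32],[55,40,12],[55,-40,12],[-101,0,31],[-61,43,38],[-61,-43,38]): print(p,proj(f,Rz@np.array(p)+[q[0],q[1],0]).round(1))
```

```text
5.1333 [491.096478   -41.83182407 117.47939734] [-1.79979534e+02 -1.15787663e-01 -1.99712818e+01] 54.632036803863315 [ 0.57283034 -0.13054119 -0.57096559]
[-8, 0, 32] [326.3  89.2]
[55, 40, 12] [273.8   3.6]
[55, -40, 12] [378.5   3.4]
[-101, 0, 31] [326.3 205.3]
[-61, 43, 38] [271.7 159.9]
[-61, -43, 38] [380.9 159.7]
```

View pics/w3.png

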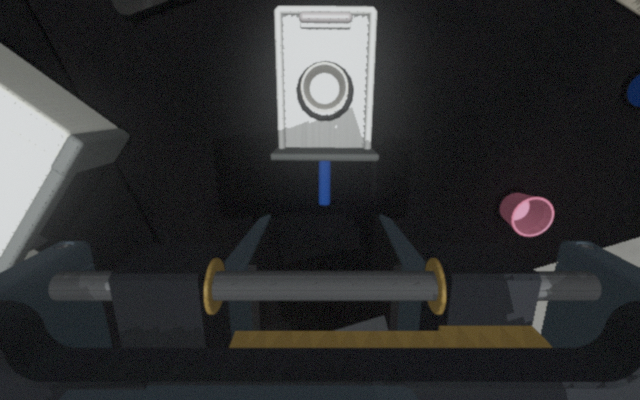

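send_rows(targets="0.011 -0.0004 0.03 0 0 0 45;0.011 -0.0004 0.06 0 0 0 45;0.011 -0.0004 0.085 0 0 0 45;0.011 -0.0004 0.1 0 0 0 45;0.011 -0.0004 0.108 0 0 0 45;0.011 -0.0004 0.1115 0 0 0 45;0.011 -0.0004 0.1115 0 0 0 20;0.011 -0.0004 0.1115 0 0 0 5;0.011 -0.0004 0.1115 0 0 0 5;0.011 -0.0004 0.1115 0 0 0 5;0.011 -0.0004 0.1115 0 0 0 5;0.011 -0.0004 0.1115 0 0 0 5", grip_force=15)

```text
time_s: 6.13
ee_pos: [501.9, -45.5, 5.6]
ee_rot: [-180.0, -0.1, -20.0]
force: [-0.2, -0.1, 3.5]
gripper_width: 9.7
gripper_force: 15.0
```

Run:
```python
from fit import *
f=eyes.grab_frame("wrist"); t=eyes.grab_frame("top"); s=eyes.grab_frame("side")
st=env.state(); print(st["time_s"],st["ee_pos"],st["ee_rot"],st["gripper_width"],st["force"])
print(fit([t],TRAY,[577,-74,-20]),fit([s],TRAY,[577,-74,-20]))
u=lambda c,z: 0
a=t["image"][135:205,220:300]; b=s["image"][125:205,300:375]
a=cv2.resize(a,(480,420),interpolation=cv2.INTER_CUBIC)  # x6
b=cv2.resize(b,(315,336),interpolation=cv2.INTER_CUBIC)  # x4.2
b=cv2.copyMakeBorder(b,0,84,0,0,0); cv2.imwrite("pics/a1.png",np.hstack([a,b]))
```

```text
6.2833 [501.93949254 -45.46387543   5.62604526] [-1.79989852e+02 -8.32588545e-02 -1.99964475e+01] 9.875639623932429 [-1.25336487 -0.22506546  5.9779312 ]
(array([573.9, -71.5, -28.4]), np.float64(803.51)) (array([579. , -68.7, -20.7]), np.float64(116.02))
```

View pics/a1.png

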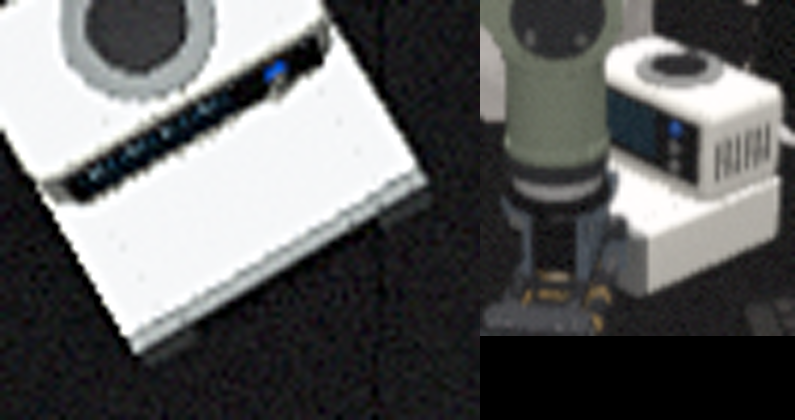

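Crop: the analyser's top front edge runs from about (133,343) to (420,178) in the crop (x6, origin 220,135). Its right side edge runs from (330,25) to (425,178).

Run:
```python
from fit import *
t=eyes.grab_frame("top")
C=lambda u,v,z:ray(t,220+(u+.0)/6-.4,135+v/6-.4,z)
L=C(133,343,60);Rr=C(420,178,60);d=L-Rr
print((L+Rr)/2,np.linalg.norm(d),np.degrees(np.arctan2(-d[0],d[1])))
for A,B in(((0,130),(128,340)),((330,25),(424,176))):
    a=C(*A,62);b=C(*B,62); print("side yaw",np.degrees(np.arctan2(*(a-b)[1::-1])),a,b)
# least squares silhouette: mask filled external contour
im=t["image"]; g=(im.max(2)>95).astype(np.uint8); g[:, :200]=0; g[:,300:]=0; g[:105]=0; g[200:]=0
c=max(cv2.findContours(g,cv2.RETR_EXTERNAL,cv2.CHAIN_APPROX_NONE)[0],key=cv2.contourArea)
m=cv2.drawContours(np.zeros(g.shape,np.uint8),[cv2.convexHull(c)],-1,1,-1).astype(np.float32)
AN2=[(1,np.vstack([box(0,173,-90,90,48,62),box(83,173,-90,90,0,157),]))]
def cost(x): 
    dd=cv2.GaussianBlur(draw(t,AN2,x),(0,0),1)-cv2.GaussianBlur(m,(0,0),1); return float((dd**2).sum())
q=np.array([546,175,31.]); s=minimize(cost,q,method="Nelder-Mead",options=dict(initial_simplex=q+np.array([[0,0,0],[8,0,0],[0,8,0],[0,0,4]])))
print(s.x,s.fun)
```

```text
[550.2913646  179.52271953  60.        ] 174.74931477458614 30.673458227648187
side yaw 32.15764325995043 [619.28446458 327.63718085  62.        ] [507.0221826  257.05769801  62.        ]
side yaw 31.99458355044202 [677.21516917 153.18205997  62.        ] [595.56388398 102.1714065   62.        ]
[545.38604485 176.0949609   31.2927944 ] 113.52009582519531
```

send_rows(targets="0 0 -0.0008 0 0 0 5;0 0 -0.0008 0 0 0 5")

```text
time_s: 6.5
ee_pos: [501.3, -45.3, 5.7]
ee_rot: [180.0, 0.0, -20.0]
force: [-0.3, 0.0, 0.6]
gripper_width: 9.7
gripper_force: 15.0
```

Run:
```python
from plan import *
json.dump([501.6,-45.3,5.8,-20],open("cmd.json","w"))
plan([440,-20,5.8,0]); plan([413.7,95.5,5.8,31.3])
t=eyes.grab_frame("top"); print(ray(t,320,247,0))
```

```text
shift m [-0.0665 -0.0027 -0.    ] turn z -20
shift m [-0.0263 -0.1155 -0.    ] turn z -31.3
[334.84355526   5.85940863   0.        ]
```

send_rows(targets="-0.003 0 0 0 0 -1 5;-0.009 0 0 0 0 -3 5;-0.016 -0.001 0 0 0 -5 5;-0.023 -0.001 0 0 0 -7 5;-0.03 -0.001 0 0 0 -9 5;-0.037 -0.0015 0 0 0 -11 5;-0.044 -0.002 0 0 0 -13 5;-0.051 -0.002 0 0 0 -15 5;-0.057 -0.0025 0 0 0 -17 5;-0.062 -0.0027 0 0 0 -18.5 5;-0.065 -0.0027 0 0 0 -19.5 5;-0.0665 -0.0027 0 0 0 -20 5")

```text
time_s: 7.55
ee_pos: [439.6, -20.0, 5.7]
ee_rot: [180.0, -0.0, 0.1]
force: [0.4, 0.4, -0.5]
gripper_width: 10.0
gripper_force: 15.0
```

send_rows(targets="-0.001 -0.004 0 0 0 -1 5;-0.003 -0.012 0 0 0 -3 5;-0.005 -0.022 0 0 0 -6 5;-0.007 -0.033 0 0 0 -9 5;-0.01 -0.044 0 0 0 -12 5;-0.0125 -0.056 0 0 0 -15 5;-0.015 -0.068 0 0 0 -18 5;-0.018 -0.08 0 0 0 -21.5 5;-0.021 -0.092 0 0 0 -25 5;-0.0235 -0.103 0 0 0 -28 5;-0.0255 -0.112 0 0 0 -30.3 5;-0.0263 -0.1155 0 0 0 -31.3 5")

```text
time_s: 8.55
ee_pos: [413.3, 96.6, 5.7]
ee_rot: [-180.0, 0.0, 31.5]
force: [1.1, -1.0, -0.4]
gripper_width: 9.6
gripper_force: 15.0
```

Run:
```python
from fit import *
f=eyes.grab_frame("wrist"); cv2.imwrite("pics/w4.png",f["image"])
s=env.state(); print(s["time_s"],s["ee_pos"],s["ee_rot"],s["gripper_width"],s["force"])
for nm,q,ps in (("an",[547,176.5,31.3],([0,90,62],[0,-90,62],[0,58,48],[0,-58,48],[0,58,0],[0,-58,0])),("tray",[413.7+81*.8545,95.5+81*.5195,31.3],([55,40,12],[55,-40,12],[-61,43,38],[-61,-43,38],[-8,0,32]))):
  Rz=R.from_euler("z",q[2],degrees=True).as_matrix()
  for p in ps: print(nm,p,proj(f,Rz@np.array(p)+[q[0],q[1],0]).round(1))
```

```text
8.6 [413.28131709  96.65099813   5.72924103] [-1.79989362e+02 -7.46376288e-04  3.15065142e+01] 9.577694283801465 [-0.65877959  0.97557961 -0.17723756]
an [0, 90, 62] [   6.4 -183.8]
an [0, -90, 62] [ 654.1 -181.7]
an [0, 58, 48] [ 148.2 -145.9]
an [0, -58, 48] [ 510.9 -144.8]
an [0, 58, 0] [203.  -68.9]
an [0, -58, 0] [453.1 -68.1]
tray [55, 40, 12] [238.1 -29.3]
tray [55, -40, 12] [417.9 -28.7]
tray [-61, 43, 38] [234.9 235.4]
tray [-61, -43, 38] [419.1 236. ]
tray [-8, 0, 32] [327.5 118.5]
```

View pics/w4.png

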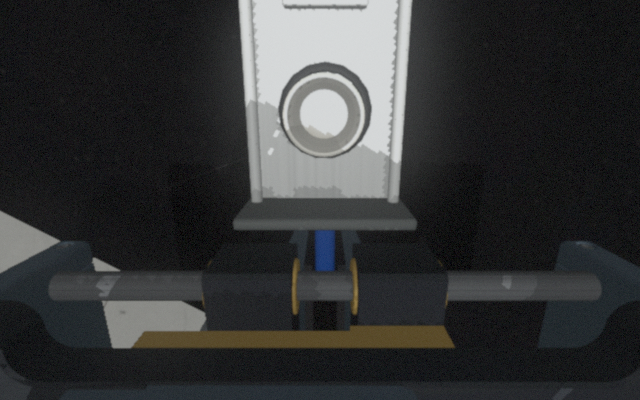

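send_rows(targets="0 0.004 0 0 0 0 5;0 0.008 0 0 0 0 5;0 0.011 0 0 0 0 5;0.004 0.011 0 0 0 0 5;0.008 0.011 0 0 0 0 5;0.012 0.011 0 0 0 0 5;0.016 0.011 0 0 0 0 5;0.02 0.011 0 0 0 0 5;0.024 0.011 0 0 0 0 5;0.027 0.011 0 0 0 0 5;0.03 0.011 0 0 0 0 5;0.03 0.011 0 0 0 0 5", grip_force=10)

```text
time_s: 9.6
ee_pos: [445.7, 102.0, 5.7]
ee_rot: [180.0, -0.0, 31.3]
force: [0.5, -1.0, -1.3]
gripper_width: 10.2
gripper_force: 10.0
```

```bash
cat > an.py <<'E'
import sys
from h import *
def rep(p=None,F=None,yaw=None,A=31.3):
    a=np.radians(A); M=np.array([[np.cos(a),np.sin(a)],[-np.sin(a),np.cos(a)]])
    s=env.state()
    print("t",round(s["time_s"],2),"tab xa,ya",(M@(s["ee_pos"][:2]-[547,176.5])).round(2),"z",round(s["ee_pos"][2],1),"yaw",round(s["ee_rot"][2],2),"F",(M@s["force"][:2]).round(1),round(s["force"][2],1),"T",s["torque"].round(2),"w",round(s["gripper_width"],1))
if __name__=="__main__": rep()
E
python3 an.py
python3 - <<'E'
from fit import *
t=eyes.grab_frame("side"); crop(t,270,130,390,220,6,"s5.png")
E
```

```text
t 9.6 tab xa,ya [-125.21  -11.04] z 5.7 yaw 31.32 F [-0.1 -1.1] -1.3 T [-0.06  0.09  0.06] w 10.2
```

View pics/s5.png

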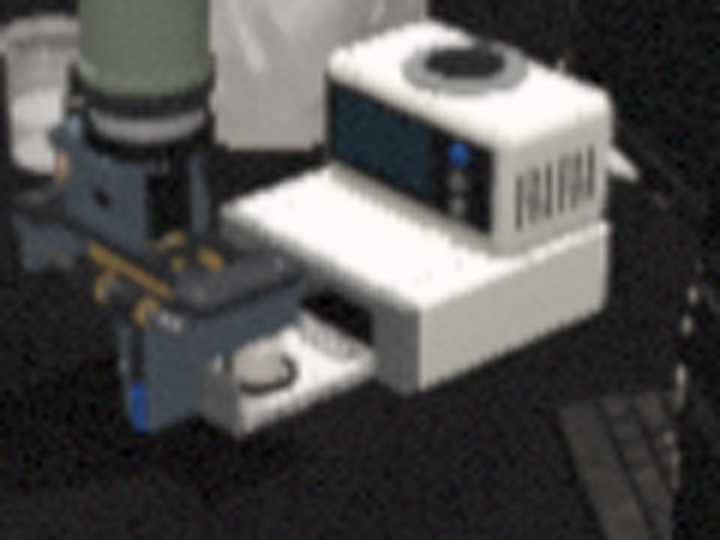

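The picture shows the tray's nose entering the mouth just clear of the right pillar, with the cup upright in its ring (crop about 265,365). From here I go by feel.

send_rows(targets="0.002 0 0 0 0 0 5;0.004 0 0 0 0 0 5;0.006 0 0 0 0 0 5;0.008 0 0 0 0 0 5;0.01 0 0 0 0 0 5;0.012 0 0 0 0 0 5")

```text
time_s: 10.15
ee_pos: [455.4, 108.0, 5.7]
ee_rot: [180.0, -0.0, 31.3]
force: [-0.4, 0.1, -1.1]
gripper_width: 9.7
gripper_force: 10.0
```

```bash
python3 an.py
```

```text
t 10.15 tab xa,ya [-113.86  -10.99] z 5.7 yaw 31.3 F [-0.3  0.3] -1.1 T [-0.06  0.06  0.04] w 9.7
```

send_rows(targets="0.002 0 0 0 0 0 5;0.004 0 0 0 0 0 5;0.006 0 0 0 0 0 5;0.008 0 0 0 0 0 5;0.01 0 0 0 0 0 5;0.011 0 0 0 0 0 5")

```text
time_s: 10.65
ee_pos: [465.0, 113.7, 5.7]
ee_rot: [180.0, -0.0, 31.3]
force: [0.5, -0.5, -1.3]
gripper_width: 9.8
gripper_force: 10.0
```

```bash
python3 an.py
```

```text
t 10.65 tab xa,ya [-102.72  -11.02] z 5.7 yaw 31.3 F [ 0.2 -0.7] -1.3 T [-0.1   0.08 -0.  ] w 9.8
```

send_rows(targets="0 -0.001 0 0 0 0 5;0 -0.002 0 0 0 0 5;0 -0.003 0 0 0 0 5;0 -0.004 0 0 0 0 5;0 -0.004 0 0 0 0 5")

```text
time_s: 11.07
ee_pos: [462.3, 117.1, 5.7]
ee_rot: [-180.0, 0.0, 31.3]
force: [0.4, -0.5, -3.0]
gripper_width: 10.0
gripper_force: 10.0
```

```bash
python3 an.py
```

```text
t 11.07 tab xa,ya [-103.27   -6.74] z 5.7 yaw 31.31 F [ 0.1 -0.7] -3.0 T [-0.04  0.08  0.02] w 10.0
```

send_rows(targets="0 -0.001 0 0 0 0 5;0 -0.002 0 0 0 0 5;0 -0.003 0 0 0 0 5;0 -0.003 0 0 0 0 5")

```text
time_s: 11.4
ee_pos: [460.8, 119.7, 5.7]
ee_rot: [180.0, 0.0, 31.3]
force: [0.3, 0.6, -0.4]
gripper_width: 10.2
gripper_force: 10.0
```

```bash
python3 an.py
```

```text
t 11.4 tab xa,ya [-103.18   -3.8 ] z 5.7 yaw 31.31 F [0.5 0.3] -0.4 T [-0.02  0.07 -0.01] w 10.2
```

send_rows(targets="0 -0.001 0 0 0 0 5;0 -0.002 0 0 0 0 5;0 -0.003 0 0 0 0 5;0 -0.003 0 0 0 0 5")

```text
time_s: 11.73
ee_pos: [459.3, 122.2, 5.7]
ee_rot: [180.0, 0.0, 31.3]
force: [-0.7, -0.3, -1.1]
gripper_width: 10.3
gripper_force: 10.0
```

```bash
python3 an.py
```

```text
t 11.73 tab xa,ya [-103.18   -0.8 ] z 5.7 yaw 31.31 F [-0.8  0.1] -1.1 T [0.02 0.08 0.02] w 10.3
```

send_rows(targets="0 -0.001 0 0 0 0 5;0 -0.002 0 0 0 0 5;0 -0.003 0 0 0 0 5;0 -0.003 0 0 0 0 5")

```text
time_s: 12.07
ee_pos: [457.7, 124.8, 5.7]
ee_rot: [180.0, 0.0, 31.3]
force: [-0.7, -0.2, -1.4]
gripper_width: 10.0
gripper_force: 10.0
```

```bash
python3 an.py
```

```text
t 12.07 tab xa,ya [-103.14    2.2 ] z 5.7 yaw 31.31 F [-0.7  0.1] -1.4 T [-0.13  0.13  0.01] w 10.0
```

send_rows(targets="0 -0.001 0 0 0 0 5;0 -0.002 0 0 0 0 5;0 -0.003 0 0 0 0 5;0 -0.003 0 0 0 0 5")

```text
time_s: 12.4
ee_pos: [456.2, 127.4, 5.7]
ee_rot: [180.0, 0.0, 31.3]
force: [-0.1, -0.5, -1.5]
gripper_width: 10.0
gripper_force: 10.0
```

```bash
python3 an.py
```

```text
t 12.4 tab xa,ya [-103.13    5.21] z 5.7 yaw 31.31 F [-0.4 -0.4] -1.5 T [-0.07  0.13 -0.01] w 10.0
```

send_rows(targets="0 -0.001 0 0 0 0 5;0 -0.002 0 0 0 0 5;0 -0.002 0 0 0 0 5")

```text
time_s: 12.65
ee_pos: [455.1, 129.0, 5.7]
ee_rot: [-180.0, 0.0, 31.3]
force: [-0.0, -0.2, -1.3]
gripper_width: 10.0
gripper_force: 10.0
```

```bash
python3 an.py
```

```text
t 12.65 tab xa,ya [-103.17    7.19] z 5.7 yaw 31.31 F [-0.1 -0.1] -1.3 T [-0.08  0.09 -0.03] w 10.0
```

send_rows(targets="0 -0.001 0 0 0 0 5;0 -0.002 0 0 0 0 5;0 -0.002 0 0 0 0 5")

```text
time_s: 12.9
ee_pos: [454.1, 130.7, 5.7]
ee_rot: [180.0, 0.0, 31.3]
force: [-0.4, -0.1, -1.9]
gripper_width: 10.1
gripper_force: 10.0
```

```bash
python3 an.py
```

```text
t 12.9 tab xa,ya [-103.18    9.19] z 5.7 yaw 31.31 F [-0.5  0.1] -1.9 T [-0.06  0.05  0.02] w 10.1
```

send_rows(targets="0 -0.001 0 0 0 0 5;0 -0.002 0 0 0 0 5;0 -0.002 0 0 0 0 5")

```text
time_s: 13.15
ee_pos: [453.0, 132.5, 5.7]
ee_rot: [-180.0, 0.0, 31.3]
force: [0.2, -0.2, -2.2]
gripper_width: 10.0
gripper_force: 10.0
```

```bash
python3 an.py
```

```text
t 13.15 tab xa,ya [-103.16   11.19] z 5.7 yaw 31.3 F [ 0.1 -0.2] -2.2 T [-0.1   0.13  0.02] w 10.0
```

send_rows(targets="0 -0.001 0.0003 0 0 0 5;0 -0.002 0.0003 0 0 0 5;0 -0.002 0.0003 0 0 0 5")

```text
time_s: 13.4
ee_pos: [452.3, 134.2, 5.6]
ee_rot: [180.0, -0.0, 31.3]
force: [0.8, -1.1, -0.3]
gripper_width: 10.0
gripper_force: 10.0
```

```bash
python3 an.py
```

```text
t 13.4 tab xa,ya [-102.87   13.03] z 5.6 yaw 31.3 F [ 0.1 -1.3] -0.3 T [-0.03  0.02  0.01] w 10.0
```

send_rows(targets="0 -0.001 0 0 0 0 5;0 -0.0015 0 0 0 0 5;0 -0.0015 0 0 0 0 5")

```text
time_s: 13.65
ee_pos: [451.6, 135.1, 5.6]
ee_rot: [180.0, -0.0, 31.3]
force: [1.4, -3.0, 0.6]
gripper_width: 10.1
gripper_force: 10.0
```

```bash
python3 an.py
```

```text
t 13.65 tab xa,ya [-103.04   14.23] z 5.6 yaw 31.28 F [-0.3 -3.3] 0.6 T [-0.6  -0.12 -0.31] w 10.1
```

send_rows(targets="0 -0.0005 0 0 0 0 5;0 -0.0005 0 0 0 0 5;0 -0.0005 0 0 0 0 5")

```text
time_s: 13.9
ee_pos: [451.3, 135.5, 5.6]
ee_rot: [180.0, -0.0, 31.3]
force: [1.0, -5.6, 2.4]
gripper_width: 10.5
gripper_force: 10.1
```

```bash
python3 an.py; python3 an.py
```

```text
t 13.9 tab xa,ya [-103.07   14.69] z 5.6 yaw 31.3 F [-2.  -5.3] 2.4 T [-0.93 -0.24 -0.32] w 10.5
t 13.9 tab xa,ya [-103.07   14.69] z 5.6 yaw 31.3 F [-2.  -5.3] 2.4 T [-0.93 -0.24 -0.32] w 10.5
```

send_rows(targets="0 -0.0005 0 0 0 0 5;0 -0.0005 0 0 0 0 5;0 -0.0005 0 0 0 0 5")

```text
time_s: 14.15
ee_pos: [451.0, 135.9, 5.6]
ee_rot: [180.0, -0.0, 31.3]
force: [0.9, -5.4, 3.1]
gripper_width: 10.6
gripper_force: 10.1
```

```bash
python3 an.py
```

```text
t 14.15 tab xa,ya [-103.12   15.22] z 5.6 yaw 31.29 F [-2.  -5.1] 3.1 T [-0.89 -0.17 -0.35] w 10.6
```

send_rows(targets="0 0.001 0 0 0 0 5;0 0.0017 0 0 0 0 5;0 0.0017 0 0 0 0 5;0.0015 0.0017 0 0 0 0 5;0.003 0.0017 0 0 0 0 5;0.0045 0.0017 0 0 0 0 5;0.006 0.0017 0 0 0 0 5")

```text
time_s: 14.73
ee_pos: [453.5, 136.4, 5.3]
ee_rot: [-180.0, 0.4, 31.4]
force: [-6.3, -6.9, 10.1]
gripper_width: 9.9
gripper_force: 10.0
```

```bash
python3 an.py
```

```text
t 14.73 tab xa,ya [-100.73   14.28] z 5.3 yaw 31.36 F [-9.  -2.7] 10.1 T [-1.13  0.92 -0.23] w 9.9
```

send_rows(targets="0.0015 0 0 0 0 0 5;0.003 0 0 0 0 0 5;0.0045 0 0 0 0 0 5;0.006 0 0 0 0 0 5")

```text
time_s: 15.07
ee_pos: [458.6, 139.4, 5.3]
ee_rot: [-179.9, 0.4, 31.4]
force: [-6.7, -6.8, 9.9]
gripper_width: 10.4
gripper_force: 10.0
```

```bash
python3 an.py
```

```text
t 15.07 tab xa,ya [-94.82  14.25] z 5.3 yaw 31.36 F [-9.3 -2.3] 9.9 T [-1.16  0.93 -0.24] w 10.4
```

```bash
cat > hand.py <<'E'
from h import *
def hand(name=None):
    ref=cv2.imread("pics/w4.png"); f=eyes.grab_frame("wrist")["image"]
    if name: cv2.imwrite("pics/"+name,f)
    g=lambda i:cv2.Sobel(cv2.GaussianBlur(cv2.cvtColor(i,cv2.COLOR_BGR2GRAY),(0,0),1).astype(np.float32),cv2.CV_32F,0,1)
    out=[]
    for u0 in (240,345):   # left and right half of panel: rear edge rows
        pt=np.float32(g(ref)[196:236,u0:u0+62]); srch=np.float32(g(f)[170:262,u0-20:u0+82])
        r=cv2.matchTemplate(srch,pt,cv2.TM_CCOEFF_NORMED); _,s,_,p=cv2.minMaxLoc(r); out.append((p[0]-20,p[1]-26,round(s,2)))
    print("panel shift px L,R (du,dv,score):",out, "  ~2.1px/mm; dv<0 = tray further forward in hand")
    tri=lambda i: (cv2.inRange(cv2.cvtColor(i,cv2.COLOR_BGR2HSV),(105,150,60),(130,255,255))[225:275,290:360])
    for n,i in(("ref",ref),("now",f)):
        m=cv2.moments(tri(i),True); print(n,"tab centroid u",round(290+m["m10"]/max(m["m00"],1),1),"area",m["m00"])
if __name__=="__main__": hand()
E
python3 hand.py
```

```text
panel shift px L,R (du,dv,score): [(0, 0, 0.96), (1, 1, 0.94)]   ~2.1px/mm; dv<0 = tray further forward in hand
ref tab centroid u 324.4 area 784.0
now tab centroid u 324.5 area 758.0
```

send_rows(targets="0 0 0 0 0 0 5;0 0 0 0 0 0 5;0 0 0 0 0 0 5")

```text
time_s: 15.37
ee_pos: [459.1, 139.7, 5.3]
ee_rot: [-180.0, 0.4, 31.4]
force: [-4.6, -7.2, 9.0]
gripper_width: 10.3
gripper_force: 10.0
```

```bash
python3 an.py
```

```text
t 15.37 tab xa,ya [-94.23  14.19] z 5.3 yaw 31.35 F [-7.7 -3.7] 9.0 T [-1.04  0.79 -0.24] w 10.3
```

send_rows(targets="0 0 -0.0005 0 0 0 5;0 0 -0.001 0 0 0 5;0 0 -0.001 0 0 0 5")

```text
time_s: 15.62
ee_pos: [461.5, 140.8, 6.0]
ee_rot: [-180.0, 0.1, 31.3]
force: [1.0, -3.0, -2.2]
gripper_width: 9.9
gripper_force: 10.0
```

```bash
python3 an.py; python3 hand.py
```

```text
t 15.62 tab xa,ya [-91.61  13.9 ] z 6.0 yaw 31.32 F [-0.8 -3.1] -2.2 T [-0.51  0.08 -0.18] w 9.9
panel shift px L,R (du,dv,score): [(0, 0, 0.97), (1, 1, 0.96)]   ~2.1px/mm; dv<0 = tray further forward in hand
ref tab centroid u 324.4 area 784.0
now tab centroid u 324.5 area 762.0
```

send_rows(targets="0 0.0005 0.0001 0 0 0 5;0.0015 0.0005 0.0001 0 0 0 5;0.003 0.0005 0.0001 0 0 0 5;0.0045 0.0005 0.0001 0 0 0 5;0.006 0.0005 0.0001 0 0 0 5")

```text
time_s: 16.08
ee_pos: [467.7, 143.9, 6.3]
ee_rot: [180.0, -0.0, 31.3]
force: [-0.1, -1.5, -1.7]
gripper_width: 9.7
gripper_force: 10.0
```

```bash
python3 an.py
```

```text
t 16.08 tab xa,ya [-84.69  13.37] z 6.3 yaw 31.31 F [-0.9 -1.3] -1.7 T [-0.28  0.15 -0.17] w 9.7
```

send_rows(targets="0.0015 0 0 0 0 0 5;0.003 0 0 0 0 0 5;0.0045 0 0 0 0 0 5;0.006 0 0 0 0 0 5")

```text
time_s: 16.42
ee_pos: [472.6, 146.9, 6.4]
ee_rot: [180.0, -0.0, 31.3]
force: [0.3, -1.4, -2.7]
gripper_width: 9.9
gripper_force: 10.0
```

```bash
python3 an.py
```

```text
t 16.42 tab xa,ya [-78.9   13.35] z 6.4 yaw 31.3 F [-0.5 -1.3] -2.7 T [-0.33  0.11 -0.09] w 9.9
```

send_rows(targets="0.0015 0 0.0001 0 0 0 5;0.003 0 0.0002 0 0 0 5;0.0045 0 0.0002 0 0 0 5;0.006 0 0.0002 0 0 0 5")

```text
time_s: 16.75
ee_pos: [477.7, 150.0, 6.1]
ee_rot: [180.0, 0.0, 31.3]
force: [-0.1, -2.2, -1.4]
gripper_width: 9.8
gripper_force: 10.0
```

```bash
python3 an.py
```

```text
t 16.75 tab xa,ya [-72.97  13.34] z 6.1 yaw 31.3 F [-1.2 -1.8] -1.4 T [-0.26  0.05 -0.09] w 9.8
```

send_rows(targets="0.0015 0 0 0 0 0 5;0.003 0 0 0 0 0 5;0.0045 0 0 0 0 0 5;0.006 0 0 0 0 0 5")

```text
time_s: 17.08
ee_pos: [482.9, 153.1, 6.1]
ee_rot: [180.0, -0.0, 31.3]
force: [0.1, -1.4, -2.1]
gripper_width: 9.6
gripper_force: 10.0
```

```bash
python3 an.py
```

```text
t 17.08 tab xa,ya [-66.97  13.31] z 6.1 yaw 31.3 F [-0.7 -1.3] -2.1 T [-0.25  0.07 -0.07] w 9.6
```

send_rows(targets="0.0015 0 0 0 0 0 5;0.003 0 0 0 0 0 5;0.0045 0 0 0 0 0 5;0.006 0 0 0 0 0 5;0.0075 0 0 0 0 0 5;0.009 0 0 0 0 0 5")

```text
time_s: 17.58
ee_pos: [490.5, 157.7, 6.1]
ee_rot: [180.0, 0.0, 31.3]
force: [0.3, -1.8, -1.1]
gripper_width: 10.0
gripper_force: 10.0
```

```bash
python3 an.py
```

```text
t 17.58 tab xa,ya [-58.02  13.33] z 6.1 yaw 31.3 F [-0.6 -1.7] -1.1 T [-0.32  0.15 -0.08] w 10.0
```

send_rows(targets="0.0015 0 0 0 0 0 5;0.003 0 0 0 0 0 5;0.0045 0 0 0 0 0 5;0.006 0 0 0 0 0 5;0.0075 0 0 0 0 0 5;0.009 0 0 0 0 0 5")

```text
time_s: 18.08
ee_pos: [498.2, 162.4, 6.1]
ee_rot: [180.0, 0.0, 31.3]
force: [-0.5, -1.0, -1.4]
gripper_width: 9.9
gripper_force: 10.0
```

```bash
python3 an.py; python3 hand.py
```

```text
t 18.08 tab xa,ya [-49.01  13.32] z 6.1 yaw 31.3 F [-1.  -0.6] -1.4 T [-0.33  0.05 -0.13] w 9.9
panel shift px L,R (du,dv,score): [(0, 1, 0.96), (0, 0, 0.95)]   ~2.1px/mm; dv<0 = tray further forward in hand
ref tab centroid u 324.4 area 784.0
now tab centroid u 324.5 area 774.0
```

send_rows(targets="0 0 0 0 0 0 5;0.0015 0 0 0 0 0 5;0.003 0 0 0 0 0 5;0.0045 0 0 0 0 0 5;0.006 0 0 0 0 0 5", grip_force=25)

```text
time_s: 18.55
ee_pos: [502.3, 164.9, 5.8]
ee_rot: [-180.0, 0.2, 31.3]
force: [-1.7, -4.2, -2.7]
gripper_width: 9.8
gripper_force: 25.0
```

```bash
python3 an.py
```

```text
t 18.55 tab xa,ya [-44.23  13.37] z 5.8 yaw 31.31 F [-3.7 -2.7] -2.7 T [-0.86  0.51 -0.19] w 9.8
```

send_rows(targets="0.001 0 0 0 0 0 5;0.002 0 0 0 0 0 5;0.003 0 0 0 0 0 5;0.004 0 0 0 0 0 5")

```text
time_s: 18.88
ee_pos: [505.5, 166.9, 5.6]
ee_rot: [-180.0, 0.2, 31.3]
force: [-3.0, -5.5, -3.6]
gripper_width: 10.1
gripper_force: 25.0
```

```bash
python3 an.py
```

```text
t 18.88 tab xa,ya [-40.4   13.39] z 5.6 yaw 31.3 F [-5.4 -3.1] -3.6 T [-1.3   0.89 -0.25] w 10.1
```

send_rows(targets="0.001 0 0 0 0 0 5;0.002 0 0 0 0 0 5;0.003 0 0 0 0 0 5")

```text
time_s: 19.13
ee_pos: [507.0, 167.8, 5.7]
ee_rot: [-180.0, 0.3, 31.3]
force: [-3.5, -6.7, -0.3]
gripper_width: 9.8
gripper_force: 25.0
```

```bash
python3 an.py
```

```text
t 19.13 tab xa,ya [-38.74  13.38] z 5.7 yaw 31.31 F [-6.5 -3.9] -0.3 T [-1.27  0.8  -0.3 ] w 9.8
```

send_rows(targets="0.001 0 0 0 0 0 5;0.002 0 0 0 0 0 5;0.003 0 0 0 0 0 5")

```text
time_s: 19.38
ee_pos: [509.8, 169.5, 5.7]
ee_rot: [-180.0, 0.3, 31.3]
force: [-4.1, -6.4, -1.5]
gripper_width: 10.0
gripper_force: 25.0
```

```bash
python3 an.py
```

```text
t 19.38 tab xa,ya [-35.43  13.37] z 5.7 yaw 31.3 F [-6.8 -3.3] -1.5 T [-1.28  0.83 -0.29] w 10.0
```

send_rows(targets="0.001 0.0003 0 0 0 0 5;0.002 0.0003 0 0 0 0 5;0.003 0.0003 0 0 0 0 5")

```text
time_s: 19.63
ee_pos: [514.3, 172.1, 5.9]
ee_rot: [-180.0, 0.0, 31.3]
force: [-1.0, -2.0, -3.3]
gripper_width: 10.0
gripper_force: 25.0
```

```bash
python3 an.py
```

```text
t 19.63 tab xa,ya [-30.18  13.23] z 5.9 yaw 31.3 F [-1.9 -1.2] -3.3 T [-0.65  0.52 -0.13] w 10.0
```

send_rows(targets="0.001 0 0 0 0 0 5;0.002 0 0 0 0 0 5")

```text
time_s: 19.8
ee_pos: [516.7, 173.5, 6.2]
ee_rot: [180.0, -0.1, 31.3]
force: [-2.1, -2.3, -2.2]
gripper_width: 10.2
gripper_force: 25.0
```

```bash
python3 an.py; python3 hand.py
```

```text
t 19.8 tab xa,ya [-27.49  13.16] z 6.2 yaw 31.31 F [-3.  -0.9] -2.2 T [-0.49  0.53 -0.12] w 10.2
panel shift px L,R (du,dv,score): [(13, -15, 0.49), (-20, 17, 0.44)]   ~2.1px/mm; dv<0 = tray further forward in hand
ref tab centroid u 324.4 area 784.0
now tab centroid u 324.4 area 517.0
```

send_rows(targets="0.001 0 0 0 0 0 5;0.001 0 0 0 0 0 5")

```text
time_s: 20.02
ee_pos: [517.0, 173.7, 6.3]
ee_rot: [-180.0, 0.0, 31.3]
force: [-1.5, -1.5, -0.7]
gripper_width: 10.3
gripper_force: 25.0
```

```bash
python3 an.py
```

```text
t 20.02 tab xa,ya [-27.11  13.17] z 6.3 yaw 31.3 F [-2.1 -0.5] -0.7 T [-0.53  0.6  -0.13] w 10.3
```

send_rows(targets="0.001 0 0 0 0 0 5;0.001 0 0 0 0 0 5")

```text
time_s: 20.18
ee_pos: [517.2, 173.8, 6.2]
ee_rot: [-180.0, 0.1, 31.3]
force: [-4.9, -3.7, 0.4]
gripper_width: 9.8
gripper_force: 25.0
```

```bash
python3 an.py
```

```text
t 20.18 tab xa,ya [-26.85  13.18] z 6.2 yaw 31.3 F [-6.1 -0.6] 0.4 T [-0.54  0.7  -0.17] w 9.8
```

send_rows(targets="0.0005 0 0 0 0 0 5;0.001 0 0 0 0 0 5;0.001 0 0 0 0 0 5")

```text
time_s: 20.43
ee_pos: [517.3, 173.9, 6.2]
ee_rot: [-180.0, 0.2, 31.3]
force: [-5.8, -4.0, 1.8]
gripper_width: 9.9
gripper_force: 25.0
```

```bash
python3 an.py
```

```text
t 20.43 tab xa,ya [-26.69  13.21] z 6.2 yaw 31.3 F [-7.  -0.4] 1.8 T [-0.69  0.79 -0.18] w 9.9
```

send_rows(targets="-0.001 0 0 0 0 0 5;-0.002 0 0 0 0 0 5;-0.003 0 0 0 0 0 5;-0.004 0 0 0 0 0 5;-0.004 0 0 0 0 0 5")

```text
time_s: 20.85
ee_pos: [516.1, 172.9, 6.2]
ee_rot: [180.0, -0.1, 31.3]
force: [-0.5, 0.2, -3.5]
gripper_width: 10.1
gripper_force: 25.0
```

```bash
python3 an.py
```

```text
t 20.85 tab xa,ya [-28.3   13.01] z 6.2 yaw 31.31 F [-0.4  0.4] -3.5 T [-0.18  0.31 -0.  ] w 10.1
```

send_rows(targets="-0.001 0 0 0 0 0 5;-0.001 0 0 0 0 0 5;-0.001 0 0 0 0 0 5")

```text
time_s: 21.1
ee_pos: [515.9, 172.7, 6.4]
ee_rot: [180.0, -0.2, 31.3]
force: [2.6, 1.6, -4.2]
gripper_width: 10.2
gripper_force: 25.0
```

```bash
python3 an.py
```

```text
t 21.1 tab xa,ya [-28.52  12.93] z 6.4 yaw 31.31 F [3.1 0.1] -4.2 T [ 0.24 -0.09  0.09] w 10.2
```

send_rows(targets="0.001 0 0 0 0 0 5;0.001 0 0 0 0 0 5;0.001 0 0 0 0 0 30;0.001 0 0 0 0 0 30;0.001 0 0 0 0 0 30;0.001 0 -0.01 0 0 0 30;0.001 0 -0.03 0 0 0 30;-0.005 0 -0.055 0 0 0 30;-0.03 0 -0.08 0 0 0 30;-0.06 0 -0.1 0 0 0 30;-0.1 0 -0.12 0 0 0 30;-0.1 0 -0.12 0 0 0 30")

```text
time_s: 22.1
ee_pos: [425.0, 118.0, 129.3]
ee_rot: [180.0, -0.0, 31.3]
force: [-0.5, 0.3, -0.2]
gripper_width: 27.2
gripper_force: 0.0
```

Run:
```python
from fit import *
import an; an.rep()
f=eyes.grab_frame("wrist"); cv2.imwrite("pics/w9.png",f["image"])
# blue tab end and panel in wrist image
h=cv2.cvtColor(f["image"],cv2.COLOR_BGR2HSV); m=cv2.inRange(h,(105,150,60),(130,255,255)); m[280:]=0
n,l,st,c=cv2.connectedComponentsWithStats(m)
for i in range(1,n):
    if st[i,4]>40: print(st[i],c[i].round(1))
a=np.radians(31.3); X=np.array([np.cos(a),np.sin(a)]);Y=np.array([-X[1],X[0]])
P=lambda x,y,z: proj(f,[*(np.array([547,176.5])+x*X+y*Y),z]).round(1)
for x in (-48.3,-8.3): print(x,P(x,13,31))
```

```text
t 22.1 tab xa,ya [-134.64   13.41] z 129.3 yaw 31.27 F [-0.3  0.5] -0.2 T [-0.02  0.1   0.04] w 27.2
[319  41  13  52 252] [325.   70.4]
-48.3 [324.8  93.7]
-8.3 [324.7  39. ]
```

send_rows(targets="0 0 0 0 0 0 30;0 0 0 0 0 0 30;0 0 0 0 0 0 30;0 0 0 0 0 0 30;0 0 0 0 0 0 30;0 0 0 0 0 0 30;0 0 0 0 0 0 30;0 0 0 0 0 0 30;0 0 0 0 0 0 30;0 0 0 0 0 0 30")

```text
time_s: 22.98
ee_pos: [429.0, 120.1, 126.1]
ee_rot: [180.0, 0.0, 31.3]
force: [0.4, -0.1, -0.7]
gripper_width: 27.1
gripper_force: 0.0
```

Run:
```python
from h import *
f=eyes.grab_frame("wrist"); m=cv2.inRange(cv2.cvtColor(f["image"],cv2.COLOR_BGR2HSV),(105,150,60),(130,255,255)); m[280:]=0
n,l,st,c=cv2.connectedComponentsWithStats(m); print([list(s) for s in st[1:] if s[4]>40])
print(env.job_done())
```

```text
[[np.int32(319), np.int32(69), np.int32(13), np.int32(30), np.int32(126)]]
the job is handed in; nothing more can be done
None
```

The job is handed in with the cup in its holder and the tray in the bay. The catch gave way and held against a pull of about 3 N, and the tray stayed in after I let go. I couldn't see the cup once it was inside the bay; it was upright in the ring when last seen, as the nose entered.

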